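# Press the canister lid home and tug-test it

### The job

The lid of the larger of the two white storage canisters in front of you is sitting proud of its rim: press it straight down against the grip of its rubber seal until it is fully home, without leaning on it with more than about 30 N. Then grip its knob and pull straight up with a steady force of about 8 N for a full second to prove that the seal holds; much over 12 N drags the lid out again, which must not happen. The canister must stay standing where it is throughout. Let go, leaving the lid fully home and the other things where they stand.

Things in the scene. Friction and masses are not known exactly. Their poses are not given: they have to be found in the camera images.
- knob (a point): turned wooden knob of the larger canister's lid: plain, upright, 20 mm across and 18 mm high, in the middle of a flat round wooden lid 120 mm across. The point is the knob's centre, 9 mm above the lid's flat top and 9 mm below the knob's top; with the lid home it is 161 mm above the worktop. Moves with the lid.
- canister_seal (a joint): how far the rubber seal ring under the lid, with the lid on it, is up in the canister's mouth, in m (up positive): 0 = fully home on a firm stop; 0.008 to 0.013 at the start. The ring sticks by friction and stays where it is left: it moves only when pushed down or pulled up with more than about 14 N, anywhere on its way.
- canister_lid (a joint): springy give of the lid and knob on the seal ring, in m: 0 = untouched, positive = pulled up, negative = pushed down, 1 mm for each 6 N (so a tug of 8 N lifts the knob 1.3 mm while the ring stays home; it goes back when let go). The reading is too coarse to tell this: go by the force felt.
- canister: the larger storage canister: white, upright, round, 122 mm across, its body 140 mm high (170 mm to the top of the knob with the lid home), with a wooden lid on a grey rubber seal. Full (2.6 kg in all, the lid 0.1 kg) and loose on the worktop. Origin at the centre of its underside, z up; yaw is of no matter.
- small_canister: bystander: a smaller white canister with a wooden lid that is closed, 102 mm across, 130 mm high; loose; it may have changed places with the larger one. Origin at the centre of its underside.
- spice_jar: bystander: a spice jar with a screw cap, 46 mm across, 106 mm high, loose, near the canisters. Origin at the centre of its underside.
- spice_jar_b: bystander: another spice jar of the same size, loose, at the right. Origin at the centre of its underside.
- timer: bystander: a round kitchen timer, 68 mm across, 57 mm high, loose, near the front edge. Origin at the centre of its underside.

How it is judged:
By the outcome, as a careful person would: the job done as asked, in the order asked, and still so for the second after the job is handed in, with the robot touching nothing.
It also fails if it takes over 59 s, if anything falls off the work surface, if the arm or the gripper's body presses on something with over 40 N, if the wrist force passes 120 N, or if a joint passes its speed limit or range.

### The arm

A 7-joint arm with a two-finger parallel gripper is mounted at the origin on a cart in front of the work surface, level with it; the furniture and walls round the work are solid. World frame = base frame: x ahead of the robot, y to its left, z up, the work surface at z = 0. Lengths are in mm, angles in rad, forces in N, time in s.
With the tool pointing down it reaches from about 400 to 875 mm from the base axis. Payload 4.4 kg.
Tool frame: the origin (TCP) lies on the centre line of the jaws, within the pads' length; the fingertips stand 8 mm ahead of it and the grasp point (between the pads) lies 11 mm behind it; x points along the fingers, z is the direction in which the jaws open and shut, and the axes are right-handed (so a half turn about x gives the same grasp; the last joint's range is limited). The gripper opens to 85 mm and grips with 20 to 120 N. Pads are 22 mm wide; open, the fingers measure 114 mm over their backs; the gripper's body (76 mm by 85 mm) begins 54 mm behind the grasp point. The pads swing forward as they close: fully open they stand 13 mm farther back than shut.
Start: joints at [1.155, 0.628, 0.038, 1.517, -0.027, 0.996, -0.02], TCP at [222.789, -610.641, 239.313] pointing down, gripper open.
Joint ranges: [-3.06, 3.06], [-0.37, 2.12], [-1.25, 1.32], [0.18, 2.47], [-1.1, 4.24], [0.23, 1.98], [-2.94, 2.94]. Speed limits (rad/s): [2.57, 2.57, 3.14, 3.14, 3.14, 3.14, 3.14].

### API

Orientations are given as [roll, pitch, yaw] about the fixed x, y, z axes, in that order (R = Rz(yaw) Ry(pitch) Rx(roll)).
In Python, from cell import ctrl, get_image, camera_params gives the robot as it stands. The module is installed in compiled form; this text tells all that it offers.
- The arm moves only by the shell command python3 -m handwheel 'ROWS'. ROWS is text: rows parted by semicolons, each of 7 numbers parted by spaces: the opening, from -1 (shut) to 1 (fully open), then the shift along the tool's x, y, z in mm, then the turn, a rotation vector about the tool's x, y, z in rad. In form: grip x y z wx wy wz; .... A call has 1 to 10 rows; each row shifts and turns the pose as measured when the row begins, along the tool's axes as they then stand; what a row does not reach is not made up. A row lasts 1/10 s, in which the tool goes at most 50 mm and 8.59 degrees, less where a joint would pass 70% of its speed; a pose out of reach is approached as far as the arm can. A call with a gripper value outside its range is refused whole. The fingers move at their own pace and stop on an object; the grip force is fixed at half the most. Time passes only in rows, so rows that do not move let the fingers close. It gives the time, the measured TCP pose, the force and the opening at its end, in the units of the state.
- ctrl.read_state(): the state, without advancing time (a new reading comes with each control period).
- get_image(name): name is "side" or "top"; returns the picture (420x560x3 uint8, blue, green, red); there is no depth.
- camera_params(name): a dict with "fx", "fy", "cx", "cy" (pixels), "eye" and "orientation" of the camera in the world. Camera axes: x right, y up, looking along -z (the intrinsics and any distortion apply to the point x, -y, -z); pixel columns grow to the right and rows downward; lengths in mm; the calibration is good to about 2 mm. A picture is of the moment at which its call begins. camera_params takes no time and is no camera call.
- ctrl.finish_job(): hands the job in, once; it reports no verdict.
The state is a dict: "clock": time; "qpos": joint angles; "qd": joint speeds; "tau": joint torques, N m; "eef_pos": TCP position; "tool_rot": TCP orientation; "force": force on the tool from outside, world axes, zero at the start; "torque": the same for the moment, N m; "width": finger opening in mm.
Only numpy, scipy, OpenCV 4.12 (cv2) and the standard library are available. Lean on these libraries where they do the work, as an engineer would, in place of code of your own. Each camera call takes 0.05 s, during which the arm holds its last target.

## Working session

There is one attempt and no reset: what is moved stays moved. The work goes in short steps, Python scripts to look and compute and a shell command to move; the robot and the scene stay as the last step left them, time stands still between calls to the robot, and variables do not carry over. Pictures are saved under pics/ and viewed, and the job is handed in when it is done.

```bash
mkdir -p pics; python3 - <<'E'
from cell import ctrl,get_image,camera_params
import cv2
for n in("side","top"):
    cv2.imwrite(f"pics/{n}0.png",get_image(n)); print(n,camera_params(n))
print(ctrl.read_state())
E
```

```text
side {'fx': 454.97919544237266, 'fy': 454.97919544237266, 'cx': 286.46087251202266, 'cy': 203.67230194348835, 'eye': array([ 426.66238362, -734.46905147,  693.57973701]), 'orientation': array([ 0.86202538,  0.01094919, -0.10105419])}
top {'fx': 416.23402361186345, 'fy': 416.23402361186345, 'cx': 279.37542361081086, 'cy': 211.0334512958515, 'eye': array([ 344.96751052,  -72.2796994 , 1076.32599871]), 'orientation': array([ 0.14896107, -0.02615097, -1.54396668])}
{'clock': 0.1, 'qpos': array([ 1.15522839,  0.62921331,  0.03844755,  1.51827131, -0.02703475,
        0.99627815, -0.01997103]), 'qd': array([ 0.00232929, -0.00230379,  0.00138373, -0.00223835,  0.00051886,
        0.00013425,  0.00094637]), 'tau': array([ 2.13613654e-03, -5.64531684e+01,  1.23012085e+00, -1.93973190e+01,
        1.12530944e-02,  5.46850511e-03, -7.46363611e-06]), 'eef_pos': array([ 222.59472779, -610.12570221,  238.50613728]), 'tool_rot': array([3.13358744, 1.56914358, 1.91256678]), 'force': array([-0.1444623 ,  0.65613043, -0.02888608]), 'torque': array([0.0267953 , 0.02670875, 0.00648224]), 'width': 85.03913047382889}
```

View pics/side0.png

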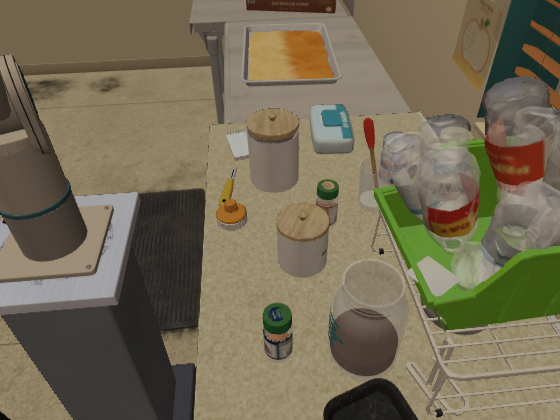

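View pics/top0.png

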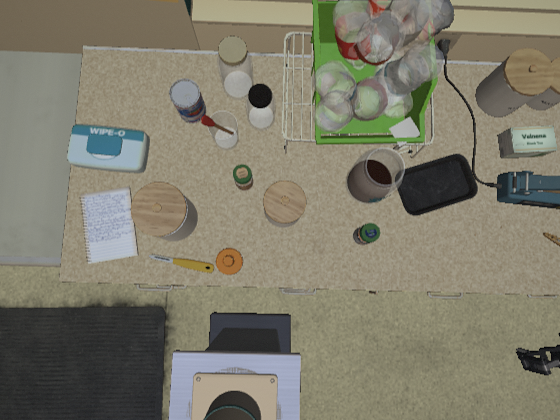

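The larger canister is at top (160,208) and side (274,135). The small one is at top (285,203). I'll zoom in on the knob.

```bash
cat > h.py <<'E'
import numpy as np
from scipy.spatial.transform import Rotation as Ro
from cell import camera_params
def ray(n,u,v):
    p=camera_params(n);R=Ro.from_euler('xyz',p['orientation']).as_matrix()
    d=R@np.array([(u-p['cx'])/p['fx'],-(v-p['cy'])/p['fy'],-1]);return p['eye'],d/np.linalg.norm(d)
def plane(n,u,v,z):
    e,d=ray(n,u,v);return e+d*(z-e[2])/d[2]
def tri(a,b):
    (e,d),(f,g)=ray('top',*a),ray('side',*b)
    s=np.linalg.lstsq(np.c_[d,-g],f-e,rcond=None)[0]
    return (e+d*s[0]+f+g*s[1])/2,np.linalg.norm(e+d*s[0]-f-g*s[1])
def proj(n,P):
    p=camera_params(n);R=Ro.from_euler('xyz',p['orientation']).as_matrix()
    c=R.T@(np.array(P)-p['eye']);return p['cx']+p['fx']*c[0]/-c[2],p['cy']-p['fy']*c[1]/-c[2]
E
python3 - <<'E'
import cv2,numpy as np
t=cv2.imread('pics/top0.png')[165:255,105:225];s=cv2.imread('pics/side0.png')[95:200,225:325]
a=cv2.resize(t,None,fx=4,fy=4,interpolation=2);b=cv2.resize(s,None,fx=4,fy=4,interpolation=2)
h=420;a=cv2.copyMakeBorder(a,0,h-a.shape[0],0,0,0)[:, :480][:, 0:400]
cv2.imwrite('pics/z0.png',np.hstack([a,b]))
from h import *
# lid edge by colour (wood)
for n,r in(('top',(105,165,225,255)),('side',(225,95,325,145))):
    im=cv2.imread(f'pics/{n}0.png');x0,y0,x1,y1=r
    hsv=cv2.cvtColor(im,cv2.COLOR_BGR2HSV)[y0:y1,x0:x1]
    m=((hsv[...,1]>75)&(hsv[...,0]>8)&(hsv[...,0]<24)&(hsv[...,2]>110)).astype('uint8')*255
    m=cv2.morphologyEx(m,cv2.MORPH_OPEN,np.ones((3,3)));m=cv2.morphologyEx(m,cv2.MORPH_CLOSE,np.ones((5,5)))
    c=max(cv2.findContours(m,0,1)[0],key=cv2.contourArea);print(n,cv2.fitEllipse(cv2.convexHull(c)+np.array([[[x0,y0]]])),cv2.contourArea(c))
E
```

```text
top ((162.82643127441406, 203.76968383789062), (19.09928321838379, 57.18221664428711), 90.0265884399414) 395.5
side ((271.7232360839844, 121.92179107666016), (27.704103469848633, 53.82194900512695), 86.77333068847656) 1112.5
```

View pics/z0.png

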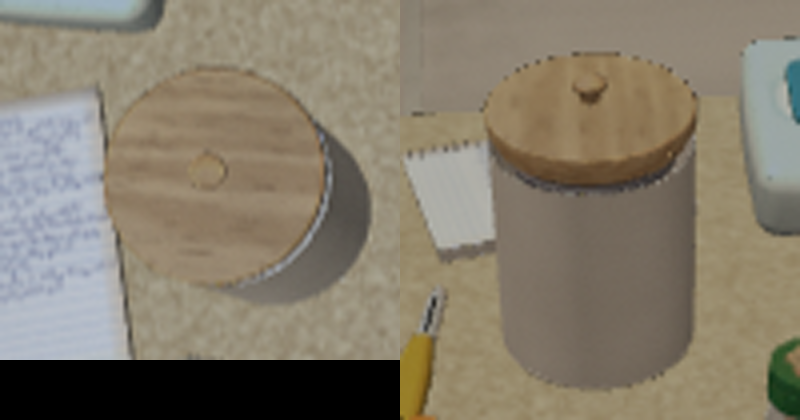

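```bash
python3 - <<'E'
from h import *
print(tri((156.7,207.4),(272.3,115.0)))
for z in(178,180,182):print(z,plane('top',156.7,207.4,z),plane('side',272.3,115.,z))
for z in(160,163):print('lid',z,plane('top',158.8,209.0,z), plane('side',225+(590-400)/4,95+(108)/4,z))
for n,u,v in(('notepad',110,225),('timer',229,261),('small',285,203),('jar',243,175),('jarb',367,234),('wipe',107,145)):print(n,plane('top',u,v,60 if n!='small' else 120))
print(proj('top',[0,0,0]))
E
```

```text
(array([480.63850342, 174.26655171, 177.57302085]), np.float64(0.7575255397724845))
178 [480.19138595 174.12178068 178.        ] [480.97368597 173.63049015 178.        ]
180 [479.89032848 173.57320148 180.        ] [480.76300546 170.10785543 180.        ]
182 [479.58927101 173.02462227 182.        ] [480.55232494 166.5852207  182.        ]
lid 160 [479.46702659 174.19969388 160.        ] [480.86627265 173.61149611 160.        ]
lid 163 [479.0266827  173.39273415 163.        ] [480.56151658 168.50590185 163.        ]
notepad [451.20538285 316.10173106  60.        ]
timer [372.29509797  23.78322851  60.        ]
small [ 508.49219783 -106.03880439  120.        ]
jar [586.34199356  -1.5181565   60.        ]
jarb [ 447.65519394 -312.10800419   60.        ]
wipe [651.9444929  340.96273318  60.        ]
(np.float64(234.24469439164707), np.float64(416.2490195476999))
```

```bash
cat >> h.py <<'E'
def T():
    from cell import ctrl
    s=ctrl.read_state();return s,Ro.from_euler('xyz',s['tool_rot']).as_matrix()
def go(P):
    s,R=T();d=R.T@(np.array(P)-s['eef_pos'])
    tilt=R.T@np.cross(R[:,0],[0,0,-1])
    print('t',round(s['clock'],2),'pos',s['eef_pos'].round(1),'F',s['force'].round(2),'w',round(s['width'],1),'q',s['qpos'].round(2));print('tool shift',d.round(1),'upright turn',tilt.round(4))
E
python3 - <<'E'
from h import *
print(T()[1].round(3)); go([480,-300,330])
E
```

```text
[[-0.001  0.939  0.343]
 [ 0.002  0.343 -0.939]
 [-1.     0.    -0.002]]
t 0.1 pos [ 222.6 -610.1  238.5] F [-0.14  0.66 -0.03] w 85.0 q [ 1.16  0.63  0.04  1.52 -0.03  1.   -0.02]
tool shift [ -91.2  348.1 -203.3] upright turn [ 0.     -0.0017 -0.    ]
```

```bash
python3 -m handwheel '-1 -40 0 0 0 0 0; -1 -40 0 0 0 0 0; -1 -15 35 -20 0 0 0; -1 0 35 -20 0 0 0; -1 0 35 -20 0 0 0; -1 0 35 -20 0 0 0; -1 0 35 -20 0 0 0; -1 0 35 -20 0 0 0; -1 0 35 -20 0 0 0; -1 0 35 -20 0 0 0'; python3 -c "
from h import *
go([480,174,330])"
```

```text
clock: 1.1
eef_pos: [431.3, -360.4, 332.1]
tool_rot: [-2.563, 1.56, 2.483]
force: [0.2, -0.8, -0.3]
width: -0.2
t 1.1 pos [ 431.3 -360.4  332.1] F [ 0.16 -0.85 -0.3 ] w -0.2 q [ 0.65  0.41 -0.    1.63  0.    1.11 -0.59]
tool shift [   5.2  221.4 -488.8] upright turn [ 0.     -0.0089  0.0058]
```

```bash
python3 -m handwheel '-1 0 20 -44 0 0 0; -1 0 20 -44 0 0 0; -1 0 20 -44 0 0 0; -1 0 20 -44 0 0 0; -1 0 20 -44 0 0 0; -1 0 20 -44 0 0 0; -1 0 20 -44 0 0 0; -1 0 20 -44 0 0 0; -1 0 20 -44 0 0 0; -1 0 20 -44 0 0 0'; python3 -c "
from h import *
go([480,174,230])"
```

```text
clock: 2.1
eef_pos: [475.8, 136.9, 332.3]
tool_rot: [-2.471, 1.56, 2.575]
force: [0.6, -0.3, -0.3]
width: -0.0
t 2.1 pos [475.8 136.9 332.3] F [ 0.57 -0.31 -0.33] w -0.0 q [-0.17  0.31 -0.21  1.8   0.06  1.05 -1.64]
tool shift [102.5  16.9 -32.8] upright turn [ 0.     -0.0088  0.007 ]
```

```bash
python3 -m handwheel '-1 0 14 -27 0 -0.009 0.007; -1 30 0 0 0 0 0; -1 30 0 0 0 0 0; -1 20 0 0 0 0 0; -1 0 0 0 0 0 0'; python3 - <<'E'
from h import *
go([480,174,210])
from cell import get_image
import cv2
for n in("side","top"):cv2.imwrite(f"pics/{n}1.png",get_image(n))
b=cv2.resize(cv2.imread('pics/side1.png')[40:200,180:380],None,fx=3,fy=3)
cv2.imwrite('pics/z1.png',b)
E
```

```text
clock: 2.6
eef_pos: [478.6, 180.2, 249.6]
tool_rot: [2.657, 1.565, 1.437]
force: [0.5, -0.5, 0.5]
width: -0.0
t 2.6 pos [478.6 180.2 249.6] F [ 0.47 -0.53  0.5 ] w -0.0 q [-0.26  0.42 -0.22  1.88  0.11  0.84 -1.75]
tool shift [39.6 -0.9  6.5] upright turn [ 0.     -0.0051 -0.0027]
```

View pics/z1.png

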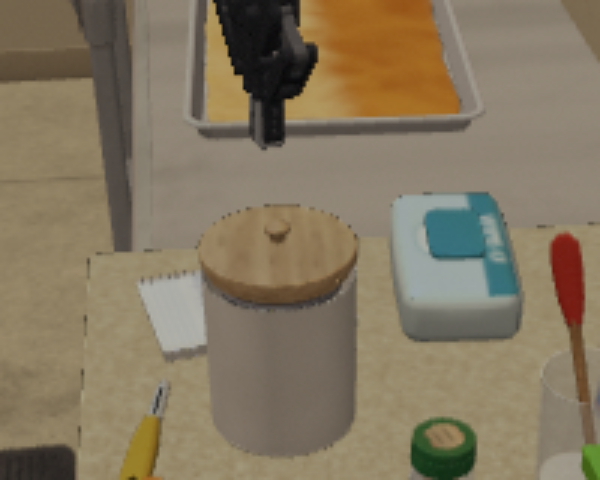

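View pics/top1.png

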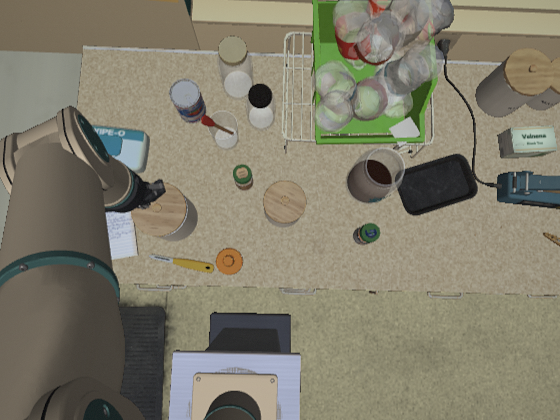

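```bash
python3 - <<'E'
from h import *
s,R=T();tip=s['eef_pos']+8*R[:,0]
print(proj('side',tip),proj('top',tip),'meas side',180+268/3,40+144/3)
go([480.3,173.9,200])
E
```

```text
(np.float64(270.83985482213507), np.float64(86.38786372811519)) (np.float64(144.63788465552204), np.float64(202.02510594952122)) meas side 269.3333333333333 88.0
t 2.7 pos [480.4 180.8 252.1] F [-0.06 -0.09 -0.08] w -0.2 q [-0.26  0.42 -0.22  1.88  0.11  0.84 -1.75]
tool shift [52.1 -2.8  6.7] upright turn [ 0.     -0.0053 -0.0077]
```

```bash
python3 -m handwheel '-1 15 -2 6 0 -0.005 -0.005; -1 15 0 0 0 0 0; -1 14 0 0 0 0 0; -1 0 0 0 0 0 0; -1 0 0 0 0 0 0'; python3 - <<'E'
from h import *
go([480.3,173.9,195])
E
python3 -m handwheel '-1 0 0 0 0 0 0'
```

```text
clock: 3.2
eef_pos: [486.3, 175.1, 214.3]
tool_rot: [1.555, 1.554, 0.331]
force: [0.9, 0.4, -0.2]
width: -0.0
t 3.2 pos [486.3 175.1 214.3] F [ 0.94  0.44 -0.19] w -0.0 q [-0.26  0.47 -0.2   1.92  0.14  0.74 -1.76]
tool shift [19.2 -6.3 -0.9] upright turn [ 0.      0.0003 -0.0164]
clock: 3.3
eef_pos: [486.9, 175.2, 215.4]
tool_rot: [1.558, 1.553, 0.334]
force: [0.3, -0.2, -0.5]
width: -0.1
```

```bash
python3 -m handwheel '-1 9 -6 -1 0 0 -0.016; -1 8 0 0 0 0 0'; python3 - <<'E'
from h import *
go([480.3,173.9,195])
E
```

```text
clock: 3.5
eef_pos: [482.5, 174.7, 200.0]
tool_rot: [1.552, 1.564, 0.327]
force: [0.5, -0.1, 0.9]
width: 0.3
t 3.5 pos [482.5 174.7 200. ] F [ 0.45 -0.15  0.91] w 0.3 q [-0.27  0.49 -0.2   1.94  0.14  0.72 -1.77]
tool shift [ 5.  -2.3  0.1] upright turn [ 0.      0.0001 -0.0066]
```

```bash
python3 -m handwheel '-1 4 -2 0 0 0 -0.006; -1 3 0 0 0 0 0'; python3 - <<'E'
from h import *
go([480.3,173.9,190])
from cell import get_image
import cv2
for n in("side","top"):cv2.imwrite(f"pics/{n}2.png",get_image(n))
b=cv2.resize(cv2.imread('pics/side2.png')[80:160,225:325],None,fx=5,fy=5,interpolation=2)
cv2.imwrite('pics/z2.png',b)
go([480.3,173.9,190])
E
```

```text
clock: 3.7
eef_pos: [479.9, 173.9, 191.7]
tool_rot: [-1.437, 1.569, -2.661]
force: [0.1, -0.1, -0.5]
width: 0.2
t 3.7 pos [479.9 173.9 191.7] F [ 0.07 -0.1  -0.54] w 0.2 q [-0.27  0.5  -0.19  1.95  0.14  0.71 -1.77]
tool shift [1.7 0.4 0.1] upright turn [0.     0.0002 0.0013]
t 3.8 pos [479.8 173.8 191.6] F [-0.23 -0.2   0.8 ] w 0.2 q [-0.27  0.5  -0.19  1.95  0.14  0.71 -1.77]
tool shift [1.6 0.5 0.1] upright turn [0.     0.0002 0.0017]
```

View pics/z2.png

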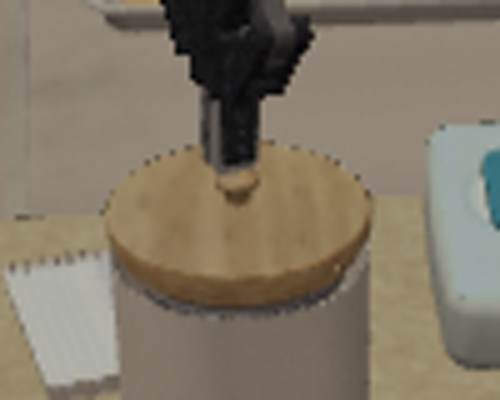

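The closed tips are centred just above the knob (crop 235,170). I'll press in small steps and watch the force.

```bash
for i in 1 ; do python3 -m handwheel '-1 2 0 0 0 0 0'; done;  python3 -m handwheel '-1 2 0 0 0 0 0'; python3 -m handwheel '-1 2 0 0 0 0 0'
```

```text
clock: 3.9
eef_pos: [480.1, 174.0, 189.7]
tool_rot: [-1.437, 1.57, -2.661]
force: [-0.0, 1.0, -0.5]
width: 0.6
clock: 4.0
eef_pos: [480.3, 174.1, 187.9]
tool_rot: [-1.29, 1.57, -2.515]
force: [-1.1, -0.7, 8.2]
width: 0.1
clock: 4.1
eef_pos: [480.5, 174.2, 186.7]
tool_rot: [0.163, 1.571, -1.061]
force: [-3.6, -0.3, 13.1]
width: 0.2
```

```bash
python3 -m handwheel '-1 2 -0.5 0 0 0 0'; python3 -m handwheel '-1 2 -0.3 0 0 0 0';  python3 -m handwheel '-1 2 -0.3 0 0 0 0'
```

```text
clock: 4.2
eef_pos: [480.4, 174.3, 185.9]
tool_rot: [1.245, 1.569, 0.02]
force: [-2.6, -0.3, 13.6]
width: 0.0
clock: 4.3
eef_pos: [480.4, 174.3, 185.3]
tool_rot: [1.301, 1.568, 0.076]
force: [-3.5, -1.1, 13.8]
width: -0.0
clock: 4.4
eef_pos: [480.4, 174.3, 184.7]
tool_rot: [1.311, 1.567, 0.086]
force: [-2.7, -1.4, 14.5]
width: -0.4
```

```bash
python3 -m handwheel '-1 2.5 -0.6 0 0 0 0; -1 2.5 -0.6 0 0 0 0; -1 2.5 -0.6 0 0 0 0'; python3 -m handwheel '-1 2.5 -0.5 0 0 0 0;-1 2.5 -0.5 0 0 0 0; -1 2.5 -0.5 0 0 0 0'; python3 -c "
from h import *
go([480.3,173.9,176])"
```

```text
clock: 4.7
eef_pos: [480.3, 174.3, 181.7]
tool_rot: [1.379, 1.561, 0.153]
force: [-2.8, -1.1, 12.9]
width: -0.1
clock: 5.0
eef_pos: [480.3, 174.2, 178.7]
tool_rot: [1.387, 1.555, 0.161]
force: [-3.2, -1.6, 14.0]
width: -0.2
t 5.0 pos [480.3 174.2 178.7] F [-3.24 -1.59 14.04] w -0.2 q [-0.28  0.51 -0.18  1.98  0.16  0.65 -1.79]
tool shift [ 2.7 -0.2  0.3] upright turn [ 0.      0.0028 -0.0152]
```

```bash
python3 -m handwheel '-1 2.5 -0.5 0 0 0.001 -0.006; -1 2.5 -0.5 0 0 0.001 -0.006'; python3 -m handwheel '-1 2.5 -0.5 0 0 0 -0.006'; python3 -m handwheel '-1 2.5 -0.5 0 0 0 -0.004'; python3 -c "
from h import *
go([480.3,173.9,176])"
```

```text
clock: 5.2
eef_pos: [480.4, 174.3, 176.7]
tool_rot: [1.368, 1.564, 0.142]
force: [-2.5, -0.9, 12.3]
width: -0.2
clock: 5.3
eef_pos: [480.4, 174.3, 175.7]
tool_rot: [0.969, 1.568, -0.257]
force: [-3.3, -1.0, 12.9]
width: -0.2
clock: 5.4
eef_pos: [480.4, 174.2, 174.7]
tool_rot: [-0.008, 1.569, -1.233]
force: [-2.2, -1.4, 12.6]
width: 0.6
t 5.4 pos [480.4 174.2 174.7] F [-2.21 -1.42 12.62] w 0.6 q [-0.28  0.53 -0.19  1.97  0.15  0.66 -1.79]
tool shift [-1.3 -0.2  0.3] upright turn [0.    0.002 0.   ]
```

```bash
for r in 1; do python3 -m handwheel '-1 2.5 -0.3 0 0 0 0'|sed -n '2p;4p'; python3 -m handwheel '-1 2.5 -0.3 0 0 0 0'|sed -n '2p;4p'; python3 -m handwheel '-1 2.5 -0.3 0 0 0 0'|sed -n '2p;4p'; python3 -m handwheel '-1 2.5 -0.3 0 0 0 0'|sed -n '2p;4p'; done
```

```text
eef_pos: [480.5, 174.3, 173.8]
force: [-3.9, -1.5, 17.4]
eef_pos: [480.6, 174.3, 173.2]
force: [-5.1, -2.1, 21.5]
eef_pos: [480.6, 174.3, 172.8]
force: [-5.6, -3.0, 22.8]
eef_pos: [480.6, 174.4, 172.7]
force: [-6.3, -2.3, 23.8]
```

Force is climbing along the spring slope from 17 to 24 N with only the spring's give in travel, so the ring is on its stop. Now I'll release and look.

```bash
python3 -m handwheel '-1 -3 0 0 0 0 0; -1 -10 0 0 0 0 0; -1 -10 0 0 0 0 0; 1 -10 0 0 0 0 0; 1 0 0 0 0 0 0; 1 0 0 0 0 0 0; 1 0 0 0 0 0 0'; python3 - <<'E'
from h import *
from cell import get_image
import cv2
for n in("side","top"):cv2.imwrite(f"pics/{n}3.png",get_image(n))
b=cv2.resize(cv2.imread('pics/side3.png')[80:200,225:325],None,fx=4,fy=4,interpolation=2)
a=cv2.resize(cv2.imread('pics/side0.png')[80:200,225:325],None,fx=4,fy=4,interpolation=2)
cv2.imwrite('pics/z3.png',np.hstack([a,b]))
go([480.3,173.9,195])
E
```

```text
clock: 6.5
eef_pos: [481.0, 174.6, 210.2]
tool_rot: [1.167, 1.561, -0.059]
force: [0.2, 0.1, 0.4]
width: 58.1
t 6.6 pos [480.8 174.5 210. ] F [-0.23  0.38  0.16] w 72.5 q [-0.27  0.47 -0.2   1.94  0.14  0.74 -1.77]
tool shift [15.  -0.8  0.4] upright turn [ 0.      0.004  -0.0087]
```

View pics/z3.png

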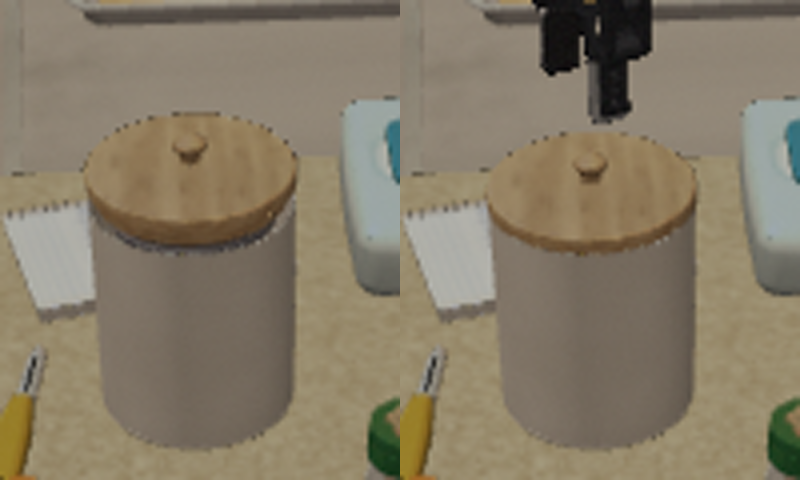

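```bash
python3 - <<'E'
from h import *
print(plane('side',272.4,119.6,170),proj('side',[480.3,173.9,170]),proj('top',[480.3,173.9,170]))
import cv2
cv2.imwrite('pics/z4.png',cv2.resize(cv2.imread('pics/top3.png')[160:260,100:230],None,fx=5,fy=5,interpolation=2))
E
python3 -m handwheel '1 15 -0.5 0.5 0 0.003 -0.008; 1 6 0 0 0 0 0; 1 0 0 0 0 0 0' ; python3 - <<'E'
from h import *
from cell import get_image
import cv2
for n in("side","top"):cv2.imwrite(f"pics/{n}5.png",get_image(n))
b=cv2.resize(cv2.imread('pics/side5.png')[60:160,215:335],None,fx=5,fy=5,interpolation=2)
cv2.imwrite('pics/z5.png',b)
go([480.3,173.9,175])
E
```

```text
[480.44389396 167.11325793 170.        ] (np.float64(272.10461228272857), np.float64(118.08564285988145)) (np.float64(157.7751059563481), np.float64(207.9280714067587))
clock: 6.9
eef_pos: [480.0, 173.5, 186.1]
tool_rot: [-1.206, 1.569, -2.433]
force: [-0.5, 0.0, 0.0]
width: 85.2
t 7.0 pos [480.3 173.6 186.8] F [-0.05  0.09  0.4 ] w 85.4 q [-0.27  0.51 -0.19  1.95  0.15  0.69 -1.78]
tool shift [11.8  0.1 -0.3] upright turn [0.     0.0009 0.0011]
```

View pics/z5.png

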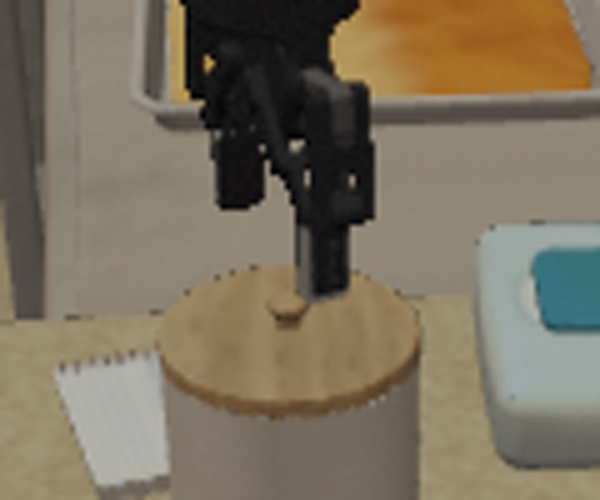

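View pics/z4.png

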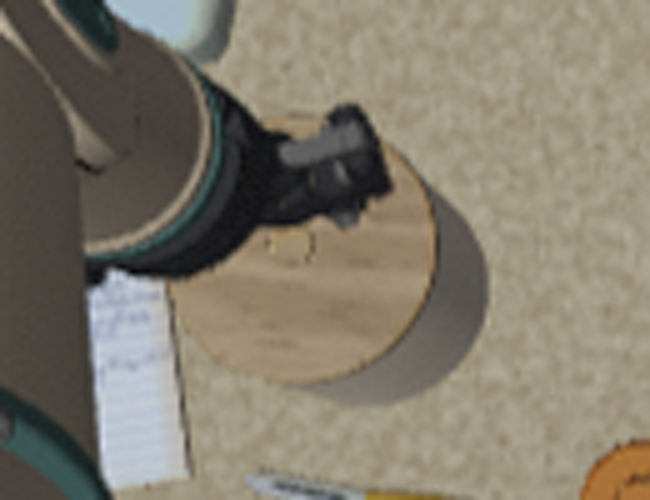

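```bash
python3 -m handwheel '1 12 0 -0.3 0 0.001 0; 1 11 0 0 0 0 0; 1 0 0 0 0 0 0'; python3 -c "
from h import *
go([479.5,173.9,162.5]);print(T()[1].round(3))"
```

```text
clock: 7.3
eef_pos: [480.4, 174.1, 162.1]
tool_rot: [-2.437, 1.57, 2.62]
force: [0.3, -0.0, 0.1]
width: 85.2
t 7.3 pos [480.4 174.1 162.1] F [ 0.27 -0.    0.07] w 85.2 q [-0.28  0.55 -0.18  1.98  0.16  0.63 -1.79]
tool shift [-0.4 -0.9 -0.2] upright turn [ 0.     -0.0003  0.0002]
[[-0.     0.941  0.338]
 [ 0.     0.338 -0.941]
 [-1.    -0.    -0.   ]]
```

Close part-way first to watch for early one-sided contact.

```bash
python3 -m handwheel '-0.45 -0.5 -0.5 0 0 0 0; -0.45 0 0 0 0 0 0; -0.45 0 0 0 0 0 0; -0.45 0 0 0 0 0 0;-0.45 0 0 0 0 0 0; -0.45 0 0 0 0 0 0'; python3 - <<'E'
from h import *
from cell import get_image
import cv2
for n in("side","top"):cv2.imwrite(f"pics/{n}6.png",get_image(n))
b=cv2.resize(cv2.imread('pics/side6.png')[70:150,225:325],None,fx=5,fy=5,interpolation=2)
cv2.imwrite('pics/z6.png',b)
go([479.5,173.9,162.5])
E
```

```text
clock: 7.9
eef_pos: [480.2, 174.1, 163.0]
tool_rot: [2.015, 1.57, 0.788]
force: [0.3, -0.7, 0.3]
width: 23.3
t 8.0 pos [480.2 174.1 163. ] F [0.08 0.03 0.08] w 23.7 q [-0.28  0.54 -0.18  1.98  0.16  0.63 -1.79]
tool shift [ 0.5 -0.7 -0. ] upright turn [ 0.     -0.0003 -0.0005]
```

View pics/z6.png

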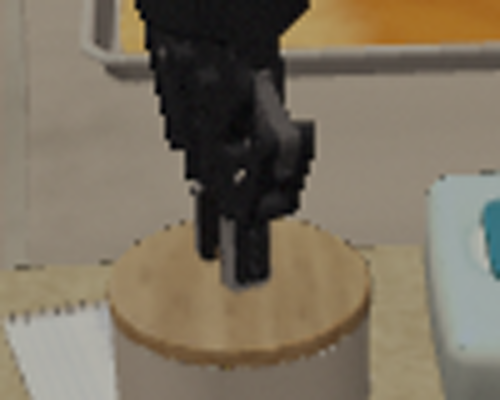

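```bash
python3 -m handwheel '-1 0 0 0 0 0 0; -1 0 0 0 0 0 0'; python3 -m handwheel '-1 0 0 0 0 0 0; -1 0 0 0 0 0 0';python3 -m handwheel '-1 0 0 0 0 0 0'
```

```text
clock: 8.2
eef_pos: [480.2, 174.2, 163.2]
tool_rot: [2.104, 1.57, 0.878]
force: [-0.3, 0.1, 0.3]
width: 14.6
clock: 8.4
eef_pos: [480.2, 174.2, 163.2]
tool_rot: [2.041, 1.57, 0.814]
force: [-0.0, 0.1, 1.7]
width: 15.3
clock: 8.5
eef_pos: [480.2, 174.2, 163.2]
tool_rot: [2.098, 1.57, 0.872]
force: [0.3, 0.6, -0.0]
width: 15.1
```

```bash
python3 - <<'E'
from h import *
from cell import get_image
import cv2
for n in("side","top"):cv2.imwrite(f"pics/{n}7.png",get_image(n))
b=cv2.resize(cv2.imread('pics/side7.png')[70:170,225:325],None,fx=4,fy=4,interpolation=2)
a=cv2.resize(cv2.imread('pics/top7.png')[160:260,120:220],None,fx=4,fy=4,interpolation=2)
cv2.imwrite('pics/z7.png',np.hstack([a,b]))
go([479.5,173.9,162.5])
E
```

```text
t 8.6 pos [480.2 174.2 163.2] F [-0.74 -0.29  1.01] w 15.0 q [-0.28  0.54 -0.18  1.98  0.16  0.63 -1.79]
tool shift [ 0.7 -0.7  0. ] upright turn [ 0.     -0.0004 -0.0007]
```

View pics/z7.png

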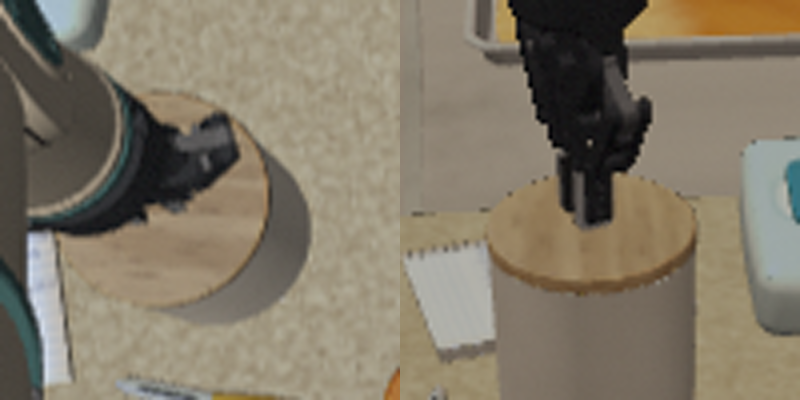

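```bash
python3 -m handwheel '-1 -0.5 0 0 0 0 0'; python3 -m handwheel '-1 -0.5 0 0 0 0 0';python3 -m handwheel '-1 -0.5 0 0 0 0 0'
```

```text
clock: 8.7
eef_pos: [480.1, 174.2, 163.6]
tool_rot: [2.206, 1.57, 0.979]
force: [0.1, 0.4, -1.5]
width: 14.9
clock: 8.8
eef_pos: [480.1, 174.2, 163.9]
tool_rot: [2.322, 1.57, 1.096]
force: [0.8, 0.3, -4.3]
width: 14.9
clock: 8.9
eef_pos: [480.1, 174.2, 164.1]
tool_rot: [2.672, 1.57, 1.446]
force: [2.1, 0.6, -4.8]
width: 14.9
```

```bash
python3 -m handwheel '-1 -0.7 0 0 0 0 0'; python3 -m handwheel '-1 -0.8 0 0 0 0 0'
```

```text
clock: 9.0
eef_pos: [480.1, 174.2, 164.5]
tool_rot: [3.005, 1.57, 1.778]
force: [1.3, 0.6, -6.6]
width: 15.0
clock: 9.1
eef_pos: [480.0, 174.2, 164.9]
tool_rot: [-2.852, 1.57, 2.205]
force: [2.1, 0.4, -8.9]
width: 14.6
```

```bash
python3 -m handwheel '-1 -0.6 0 0 0 0 0'; python3 -m handwheel '-1 -0.6 0 0 0 0 0'
```

```text
clock: 9.2
eef_pos: [480.0, 174.1, 165.0]
tool_rot: [-2.64, 1.57, 2.416]
force: [2.0, 1.3, -9.6]
width: 15.2
clock: 9.3
eef_pos: [480.0, 174.1, 165.2]
tool_rot: [-2.471, 1.57, 2.585]
force: [2.6, 1.5, -10.1]
width: 15.0
```

```bash
python3 -m handwheel '-1 -0.2 0 0 0 0 0'; python3 -m handwheel '-1 -0.35 0 0 0 0 0'
```

```text
clock: 9.4
eef_pos: [480.0, 174.2, 165.1]
tool_rot: [-2.443, 1.569, 2.614]
force: [2.3, 1.2, -9.3]
width: 14.7
clock: 9.5
eef_pos: [480.0, 174.2, 165.2]
tool_rot: [-2.365, 1.569, 2.692]
force: [2.3, 1.2, -11.6]
width: 15.1
```

```bash
python3 -m handwheel '-1 0.2 -0.1 0 0 0 0'; python3 -m handwheel '-1 0.2 -0.1 0 0 0 0'
```

```text
clock: 9.6
eef_pos: [480.0, 174.1, 165.0]
tool_rot: [-2.405, 1.569, 2.652]
force: [2.5, 1.2, -9.0]
width: 14.8
clock: 9.7
eef_pos: [480.0, 174.2, 164.8]
tool_rot: [-2.574, 1.569, 2.483]
force: [2.1, -0.3, -8.5]
width: 15.1
```

```bash
python3 -m handwheel '-1 -0.1 0 0 0 0 0; -1 -0.2 0 0 0 0 0'|grep -E 'pos|force';  python3 -m handwheel '-1 -0.2 0 0 0 0 0; -1 -0.2 0 0 0 0 0'|grep -E 'pos|force'
```

```text
eef_pos: [480.0, 174.2, 165.2]
force: [2.4, 1.6, -10.2]
eef_pos: [479.9, 174.1, 165.4]
force: [2.6, 0.6, -12.3]
```

```bash
python3 -m handwheel '-1 -0.2 0 0 0 0 0; -1 -0.2 0 0 0 0 0'|grep -E 'pos|force'; python3 -m handwheel '-1 -0.2 0 0 0 0 0; -1 -0.2 0 0 0 0 0'|grep -E 'pos|force'
```

```text
eef_pos: [479.9, 174.1, 165.6]
force: [2.9, 2.2, -12.9]
eef_pos: [479.9, 174.1, 165.7]
force: [2.0, 1.1, -13.3]
```

```bash
python3 -m handwheel '-1 0.5 -0.1 0 0 0 0'|grep -E 'pos|force';  python3 -m handwheel '-1 0.5 -0.1 0 0 0 0'|grep -E 'pos|force'; python3 -m handwheel '-1 0.5 -0.1 0 0 0 0'|grep -E 'pos|force'
```

```text
eef_pos: [479.9, 174.1, 165.3]
force: [3.3, 1.1, -10.6]
eef_pos: [480.0, 174.2, 164.9]
force: [2.5, 1.6, -9.2]
eef_pos: [480.0, 174.2, 164.7]
force: [2.2, 1.5, -8.0]
```

```bash
python3 -m handwheel '-1 0 0 0 0 0 0'|grep -E 'pos|force';  python3 -m handwheel '-1 0 0 0 0 0 0'|grep -E 'pos|force'
```

```text
eef_pos: [480.0, 174.1, 165.0]
force: [2.7, 1.8, -9.1]
eef_pos: [480.0, 174.2, 165.1]
force: [2.7, 1.2, -9.3]
```

```bash
python3 -m handwheel '-1 0.4 0 0 0 0 0'|grep -E 'pos|force';  python3 -m handwheel '-1 0.3 0 0 0 0 0'|grep -E 'pos|force'; python3 -m handwheel '-1 0.2 0 0 0 0 0'|grep -E 'pos|force'
```

```text
eef_pos: [480.0, 174.1, 164.8]
force: [1.8, 1.3, -8.0]
eef_pos: [480.0, 174.2, 164.6]
force: [1.8, 1.0, -7.7]
eef_pos: [480.0, 174.2, 164.6]
force: [2.6, 1.1, -6.3]
```

```bash
python3 -m handwheel '-1 0.1 0 0 0 0 0'|grep -E 'pos|force';  python3 -m handwheel '-1 0.15 0 0 0 0 0'|grep -E 'pos|force'; python3 -m handwheel '-1 0.15 0 0 0 0 0'|grep -E 'pos|force'
```

```text
eef_pos: [480.0, 174.2, 164.6]
force: [1.5, 1.8, -6.4]
eef_pos: [480.0, 174.2, 164.5]
force: [1.5, 0.6, -6.2]
eef_pos: [480.1, 174.2, 164.5]
force: [1.0, 0.8, -6.2]
```

```bash
python3 -m handwheel '-1 0.2 0 0 0 0 0'|grep -E 'pos|force';  python3 -m handwheel '-1 0.2 0 0 0 0 0'|grep -E 'pos|force'
```

```text
eef_pos: [480.1, 174.2, 164.4]
force: [1.0, 1.4, -5.3]
eef_pos: [480.1, 174.2, 164.3]
force: [1.8, 1.9, -4.9]
```

```bash
python3 -m handwheel '-1 -0.3 0 0 0 0 0'|grep -E 'pos|force';  python3 -m handwheel '-1 -0.1 0 0 0 0 0'|grep -E 'pos|force'; python3 -m handwheel '-1 0.05 0 0 0 0 0'|grep -E 'pos|force'
```

```text
eef_pos: [480.0, 174.2, 164.6]
force: [1.4, 1.1, -6.3]
eef_pos: [480.0, 174.2, 164.6]
force: [2.0, 1.3, -7.2]
eef_pos: [480.0, 174.2, 164.5]
force: [2.2, -0.1, -6.5]
```

```bash
python3 -m handwheel '-1 -0.25 0 0 0 0 0'|grep -E 'pos|force';  python3 -m handwheel '-1 0 0 0 0 0 0'|grep -E 'pos|force'; python3 -m handwheel '-1 0 0 0 0 0 0'|grep -E 'pos|force'
```

```text
eef_pos: [480.0, 174.1, 164.7]
force: [2.3, 0.6, -7.8]
eef_pos: [480.0, 174.2, 164.6]
force: [2.5, 0.6, -7.8]
eef_pos: [480.0, 174.2, 164.6]
force: [1.8, 1.0, -6.9]
```

```bash
python3 -m handwheel '-1 -0.2 0 0 0 0 0'|grep -E 'pos|force';  python3 -m handwheel '-1 -0.05 0 0 0 0 0'|grep -E 'pos|force'; python3 -m handwheel '-1 -0.05 0 0 0 0 0'|grep -E 'pos|force'
```

```text
eef_pos: [480.0, 174.2, 164.7]
force: [2.1, 0.4, -8.3]
eef_pos: [480.0, 174.2, 164.8]
force: [2.4, 1.2, -7.7]
eef_pos: [480.0, 174.2, 164.7]
force: [2.9, 1.6, -8.1]
```

```bash
python3 -m handwheel '-1 -0.05 0 0 0 0 0'|grep -E 'pos|force';  python3 -m handwheel '-1 -0.05 0 0 0 0 0'|grep -E 'pos|force'
```

```text
eef_pos: [480.0, 174.2, 164.8]
force: [1.2, 1.3, -7.8]
eef_pos: [480.0, 174.2, 164.8]
force: [1.3, 1.6, -8.3]
```

Steady at about 8 N with -0.05 per row. I'll keep holding.

```bash
python3 -m handwheel '-1 -0.05 0 0 0 0 0'|grep -E 'pos|force';  python3 -m handwheel '-1 -0.05 0 0 0 0 0'|grep -E 'pos|force'; python3 -m handwheel '-1 -0.03 0 0 0 0 0'|grep -E 'pos|force'
```

```text
eef_pos: [480.0, 174.1, 164.8]
force: [2.1, 0.6, -8.4]
eef_pos: [480.0, 174.2, 164.8]
force: [2.4, 1.9, -7.8]
eef_pos: [480.1, 174.1, 164.8]
force: [3.1, 1.7, -8.3]
```

```bash
python3 -m handwheel '-1 -0.05 0 0 0 0 0'|grep -E 'pos|force';  python3 -m handwheel '-1 -0.05 0 0 0 0 0'|grep -E 'pos|force'; python3 -m handwheel '-1 -0.03 0 0 0 0 0'|grep -E 'pos|force'
```

```text
eef_pos: [480.0, 174.1, 164.9]
force: [2.1, -0.1, -8.3]
eef_pos: [480.0, 174.2, 164.9]
force: [2.1, 0.3, -8.5]
eef_pos: [480.0, 174.2, 164.9]
force: [2.5, 2.1, -8.3]
```

```bash
python3 -m handwheel '-1 0 0 0 0 0 0'|grep -E 'pos|force';  python3 -m handwheel '-1 0 0 0 0 0 0'|grep -E 'pos|force'; python3 -m handwheel '-1 0 0 0 0 0 0'|grep -E 'clock|pos|force'
```

```text
eef_pos: [480.0, 174.2, 164.9]
force: [2.4, 1.2, -8.7]
eef_pos: [480.0, 174.2, 164.9]
force: [1.9, 1.5, -8.8]
clock: 13.8
eef_pos: [480.0, 174.2, 164.9]
force: [2.1, 1.2, -7.9]
```

Held 1.6 s at 7.7–8.8 N. Now I'll relax, check the zero-force height, then release.

```bash
python3 -m handwheel '-1 0.5 0 0 0 0 0; -1 0.5 0 0 0 0 0'|grep -E 'pos|force';  python3 -m handwheel '-1 0.5 0 0 0 0 0; -1 0.3 0 0 0 0 0'|grep -E 'pos|force'; python3 -m handwheel '-1 0.2 0 0 0 0 0'|grep -E 'clock|pos|force'
```

```text
eef_pos: [480.1, 174.2, 164.2]
force: [1.3, 0.9, -4.9]
eef_pos: [480.1, 174.2, 163.9]
force: [0.6, 0.5, -3.6]
clock: 14.3
eef_pos: [480.1, 174.2, 163.9]
force: [1.3, 0.8, -3.5]
```

```bash
python3 -m handwheel '-1 0.6 0 0 0 0 0; -1 0.6 0 0 0 0 0'|grep -E 'pos|force';  python3 -m handwheel '-1 0.3 0 0 0 0 0'|grep -E 'pos|force'
```

```text
eef_pos: [480.1, 174.2, 163.2]
force: [0.5, -0.2, 0.8]
eef_pos: [480.1, 174.2, 163.2]
force: [-0.1, 0.1, 0.8]
```

```bash
python3 -m handwheel '1 0 0 0 0 0 0; 1 0 0 0 0 0 0; 1 0 0 0 0 0 0; 1 0 0 0 0 0 0; 1 0 0 0 0 0 0; 1 0 0 0 0 0 0'; python3 -m handwheel '1 -10 0 0 0 0 0; 1 -25 0 0 0 0 0; 1 -35 0 0 0 0 0; 1 -40 0 0 0 0 0; 1 0 0 0 0 0 0'; python3 - <<'E'
from h import *
from cell import get_image
import cv2
for n in("side","top"):cv2.imwrite(f"pics/{n}8.png",get_image(n))
A=[cv2.resize(cv2.imread(f'pics/side{k}.png')[80:200,225:325],None,fx=4,fy=4,interpolation=2) for k in(3,8)]
cv2.imwrite('pics/z8.png',np.hstack(A))
go([480,174,300])
E
```

```text
clock: 15.2
eef_pos: [479.7, 174.0, 163.5]
tool_rot: [2.002, 1.57, 0.776]
force: [-0.1, -0.1, 0.4]
width: 85.7
clock: 15.7
eef_pos: [479.2, 174.0, 279.1]
tool_rot: [-2.125, 1.569, 2.932]
force: [1.1, -0.0, -1.0]
width: 85.5
t 15.8 pos [476.7 172.7 274.9] F [ 0.35 -0.19 -0.75] w 85.5 q [-0.25  0.39 -0.22  1.85  0.1   0.92 -1.74]
tool shift [-25.1   3.3  -0.1] upright turn [ 0.     -0.0002  0.009 ]
```

View pics/z8.png

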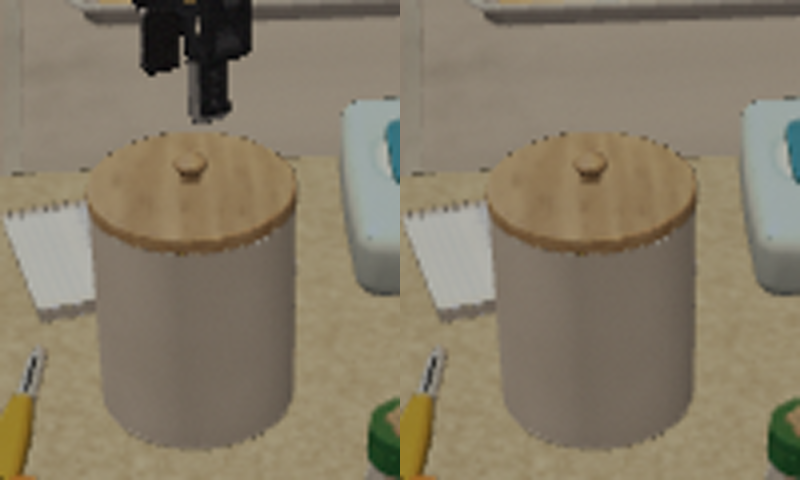

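View pics/top8.png

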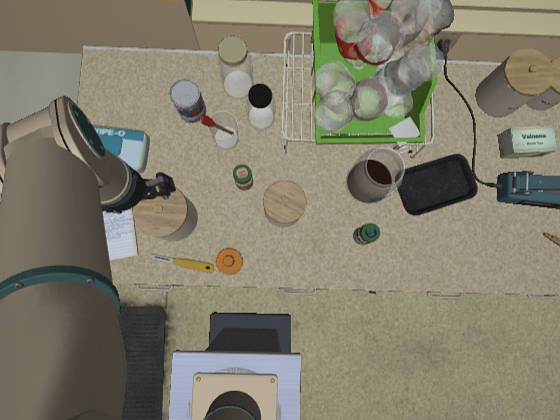

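The lid and canister look the same after the tug as after the press (side knob at about (272.5,119.5)). The small canister, jars and timer sit at the same pixels as at the start. The gripper is clear, so I'm handing in.

```bash
python3 -c "
from cell import ctrl
print(ctrl.finish_job())"
```

```text
the job is handed in; nothing more can be done
None
```

The larger canister's lid is fully home, the seal held at about 8 N, and the job was handed in at about 15.8 s. One overshoot in the tug may count against it.

- **Press:** I pushed down on the knob with closed fingertips. The ring slid about 12 mm at 12–14 N. The force then rose to 24 N with only the lid's springy give, so the ring was on its stop. That peak is below the 30 N limit.
- **Tug:** I gripped the knob and pulled up at 7.7–8.8 N for about 1.6 s.
- **Overshoot:** While I was settling the force before that hold, the pull read about 12–13 N for roughly half a second, with a highest reading of 13.3 N. That is over the 12 N guide.
- **Did the ring slip?** I found no sign of it. Force against height followed the same line before and after the overshoot, and the zero-force height came back to 163.2 mm, the same as before the pull.
- **Last look:** After release, the lid and canister look the same as just after the press. The other things are at the same places in the picture as at the start, and the gripper is well clear.
- **One mismatch:** The grip closed to 15 mm instead of the stated 20 mm knob width, probably on a narrower neck below the knob's rim. It held without slipping.

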